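# Bolt the coin case: hold the spring catch down, slide the bolt home

### The job

Lock the grey coin case: press the long spring catch bar on its lid down with one fingertip and, keeping it down, push the bolt by its upright stud with the other fingertip until the bolt is fully home in the keeper at the front of the case. Only then let the catch spring back up, so that it locks the bolt, and leave clear of the case. Nothing needs gripping: the small things lying on and around the case must not be lifted or shifted.

Things in the scene. Friction and masses are not known exactly. Their poses are not given: they have to be found in the camera images.
- coin_case: closed flat grey case, fixed on the desk, 170 mm (its x) by 190 mm (its y); origin: centre of its underside, z up; lid 41 mm high. Its front (-x side) has a ledge with the keeper, a small steel bridge 65 mm high at x=-69, y=-25 mm; hinges at +x. On the lid, along its x, lie the bolt bar (y=-25 mm, 14 mm wide, top at 58 mm) and the catch bar (y=+25 mm). A desk lamp's head hangs 0.6 m above
- stud (a point): centre of the bolt's upright steel stud, 75 mm above the desk; it moves with the bolt. The stud is 12 mm (case x) by 26 mm (case y), from 60 to 90 mm above the desk. Push its back (+x) face towards case -x. Behind it is only the bolt bar with guides up to 59 mm high, free above. Case x = +25 mm when drawn back, -5 mm when home. Axes as the case's
- catch_top (a point): centre of the catch bar's flat top, moves with it: a smooth steel bar 90 mm long (case x from -14 to +76 mm), 20 mm wide (case y), 76 mm above the desk when up. It can be pressed anywhere along its length, and a pressing fingertip can slide along it
- catch (a joint): how far the catch is pressed straight down, 0 (up) to 0.010 m (bottom stop); spring 1.8 N at the top, 6.3 N at the bottom. Its tongue blocks the bolt's teeth unless pressed more than 0.005 m, and springs fully up only with the bolt within 1.5 mm of a notch (every 0.010 m; the last at 0.030)
- bolt (a joint): how far the bolt is slid towards the case's front (-x), m: 0 drawn back, 0.030 fully home in the keeper (end stop). Stays where it is left; about 1 N of friction
- coin_capsule: clear round coin capsule, 40 mm across and 7 mm high, lying on the case's lid on the bolt's side (about 70 mm to the case's -y side); a bystander; origin at the centre of its underside
- weight: small brass calibration weight, 18 mm across and 32 mm high, standing on the lid on the catch's side; a bystander; origin at the centre of its underside
- block_eraser: eraser, 21x48x12 mm, lying on the lid on the catch's side, behind the weight; a bystander; origin at the centre of its underside
- usb: usb stick, 56x18x8 mm, lying on the desk behind the case; a bystander; origin at the centre of its underside
- folded_loupe: folded loupe, 37x26x23 mm, on the desk behind the case; a bystander; origin at the centre of its underside
- bulb_blower: dark rubber blower bulb with a nozzle, 53 mm across and 107 mm high, standing on the desk near its right-hand edge; a bystander; origin at the centre of its underside

How it is judged:
On the way, in this order (a step that is already met when the one before it is completed fails the run):
1. the catch is pressed down (more than 6 mm) with the bolt still drawn back (value of joint catch above 0.006 m and value of joint bolt below 0.004 m), for 0.05 s.
2. the bolt is home (more than 28 mm) with the catch still held down (more than 4 mm) (value of joint bolt above 0.028 m and value of joint catch above 0.004 m), for 0.1 s.
At the end, for the whole second after the job is handed in: The bolt is home (slid more than 28 of 30 mm) and the catch is up again (pressed less than 2 mm), and every small thing is within 15 mm of where it was (value of joint bolt above 0.028 m and value of joint catch below 0.002 m and distance of each of coin_capsule, weight, block_eraser, usb, folded_loupe, bulb_blower from where it was at the start of the episode below 0.015 m); the robot touches nothing.
It fails at once if the catch comes up while the bolt is between its end positions (value of joint bolt between 0.004 and 0.027 m and value of joint catch below 0.003 m).
It fails at once if a small thing on or around the case is lifted or shifted by more than 15 mm (distance of any of coin_capsule, weight, block_eraser, usb, folded_loupe, bulb_blower from where it was at the start of the episode above 0.015 m).
It also fails if it takes over 37 s, if anything falls off the work surface, if the arm or the gripper's body presses on something with over 40 N, if the wrist force passes 120 N, or if a joint passes its speed limit or range.

### The arm

A 7-joint arm with a two-finger parallel gripper is mounted at the origin on a cart in front of the work surface, level with it; the furniture and walls round the work are solid. World frame = base frame: x ahead of the robot, y to its left, z up, the work surface at z = 0. Lengths are in m, angles in rad, forces in N, time in s.
With the tool pointing down it reaches from about 0.425 to 0.925 m from the base axis. Payload 6.8 kg.
Tool frame: the origin (TCP) lies between the finger pads; the fingertips stand finger_overhang ahead of it and the grasp point (between the pads) lies 6 mm ahead of it (finger_overhang is the distance from the TCP to the fingertips, in m); z points along the fingers, y is the line along which they close (so a half turn about z gives the same grasp; the last joint's range is limited). The gripper opens to 85 mm and grips with 20 to 120 N. Pads are 22 mm wide; open, the fingers measure 114 mm over their backs; the gripper's body (76 mm by 85 mm) begins 54 mm behind the grasp point. The pads swing forward as they close: fully open they stand 13 mm farther back than shut.
Start: joints at [-1.424, 0.477, 0.022, 1.555, -0.011, 1.109, -0.083], TCP at [0.17, 0.653, 0.256] pointing down, gripper open.
Joint ranges: [-2.96, 2.96], [-0.34, 2.1], [-1.41, 1.46], [0.24, 2.44], [-1.37, 4.51], [0.17, 1.92], [-2.96, 2.96]. Speed limits (rad/s): [2.39, 2.39, 3.14, 3.14, 3.14, 3.14, 3.14].

### API

Orientations are given as a unit quaternion [w, x, y, z].
In Python, from station import * gives the robot as it stands.
- The arm moves only by the tool drive_tool, never from a script. Its argument "increments" is a list of rows, each an object of numbers: "claw": the finger opening in m, from 0 to 0.0854; "dx", "dy", "dz": the shift along the tool's x, y, z in m; "wx", "wy", "wz": the turn, a rotation vector about the tool's x, y, z in degrees. A call has 1 to 20 rows; each row shifts and turns the commanded pose from where the row before left it, along the tool's axes as they then stand; what a row does not reach is not made up. A row lasts 1/8 s, in which the tool goes at most 62.5 mm and 10.7 degrees, less where a joint would pass 70% of its speed; a pose out of reach is approached as far as the arm can. A call with a gripper value outside its range is refused whole. The fingers move at their own pace and stop on an object; "newtons" is the grip in N (left out, the last holds). Time passes only in rows, so rows that do not move let the fingers close. It gives the time, the measured TCP pose, the force, the opening and the grip force at its end, in the units of the state.
- get_obs(): the state, without advancing time (a new reading comes with each control period).
- read_camera(name): name is "side" or "top" or "wrist"; returns (picture, depth): 400x640x3 uint8, red, green, blue; 400x640 float32, m along the optical axis (not along the pixel's ray), 0 where there is no reading.
- calibration(name): a dict with "intrinsics" (3x3 intrinsics, pixels), "R" (3x3) and "t" (3): a world point X has camera coordinates R X + t; the wrist camera has in their place "mount" (4x4, takes a point from camera to tool coordinates, whose origin is the TCP and whose axes are the flange's). Camera axes: x right, y down, z forward; pixel columns grow to the right and rows downward; lengths in m; the calibration is good to about 2 mm. A picture is of the moment at which its call begins: read the wrist's pose just before it. calibration takes no time and is no camera call.
- hand_in(): hands the job in; it is judged then, once.
The state is a dict: "t": time; "q": joint angles; "joint_vel": joint speeds; "joint_torque": joint torques, N m; "eef_pos": TCP position; "tool_rot": TCP orientation; "contact_force": force on the tool from outside, world axes, zero at the start; "torque": the same for the moment, N m; "gripper_width": opening from 0.0 (shut) to 1.0 (fully open); "grasp_force": force on a finger pad.
Only numpy, scipy, OpenCV 4.12 (cv2) and the standard library are available. Lean on these libraries where they do the work, as an engineer would, in place of code of your own. Each camera call takes 0.05 s, during which the arm holds its last target. There are 200 camera calls.

## Working session

There is one attempt and no reset: what is moved stays moved. The work goes in short steps, Python scripts to look and compute and a tool call to move; the robot and the scene stay as the last step left them, time stands still between calls to the robot, and variables do not carry over. Pictures are saved under pics/ and viewed, at most 10 in all, crops included, and the job is handed in when it is done.

Besides the shell and the picture viewer there is one more tool, called by a JSON object that holds its "api" and its "payload", one argument or row to a line. drive_tool: Moves the arm, as the interface text tells. Its arguments: {"type":"object","properties":{"increments":{"type":"array","items":{"type":"object","properties":{"claw":{"type":"number"},"dx":{"type":"number"},"dy":{"type":"number"},"dz":{"type":"number"},"wx":{"type":"number"},"wy":{"type":"number"},"wz":{"type":"number"}}}},"newtons":{"type":"number"}},"required":["increments"]}

```bash
mkdir -p pics
cat > h.py <<'E'
from station import *
import numpy as np, cv2
def grab(n,f):
    p,d=read_camera(n); cv2.imwrite('pics/'+f+'.png',p[:,:,::-1]); np.savez('pics/'+f+'.npz',p=p,d=d); return p,d
def world(n,d,u,v):
    c=calibration(n);K=np.array(c['intrinsics']);z=d[v,u]
    X=np.linalg.inv(K)@np.array([u,v,1.])*z
    return np.array(c['R']).T@(X-np.array(c['t']))
E
python3 - <<'E'
from h import *
o=get_obs();print(o)
try:
  import station;print([x for x in dir(station) if not x.startswith('_')])
  print(finger_overhang)
except Exception as e: print(e)
for n in('top','side'):
    p,d=grab(n,n); c=calibration(n);print(n,c['intrinsics'],c['R'],c['t'])
print(calibration('wrist'))
E
```

```text
{'t': 0.0, 'q': array([-1.4240929 ,  0.47779119,  0.0223185 ,  1.55645531, -0.01150134,
        1.1093156 , -0.08314461]), 'joint_vel': array([-0.00113446, -0.0018855 , -0.00099688,  0.0004395 ,  0.00228973,
        0.00058009, -0.00076569]), 'joint_torque': array([-1.25519447e-03, -5.96443784e+01,  1.60752799e+00, -2.81207067e+01,
        1.24191359e-02,  9.16570629e-03, -2.52268478e-06]), 'eef_pos': array([0.16999641, 0.65267005, 0.25532962]), 'tool_rot': array([-5.41948451e-05,  1.27059663e-01,  9.91894649e-01, -9.19221177e-04]), 'contact_force': array([ 0.32052072, -0.05880118,  0.39351144]), 'torque': array([ 0.05213853, -0.03804352,  0.01942694]), 'grasp_force': 0.0, 'gripper_width': 1.0018397923891116}
['PlanningError', 'calibration', 'finger_overhang', 'get_obs', 'hand_in', 'read_camera']
0.025
top [[509.32752028   0.         320.04149744]
 [  0.         509.32752028 199.16901343]
 [  0.           0.           1.        ]] [[ 0.14552268 -0.98934967  0.00322305]
 [-0.96873691 -0.14315086 -0.20262435]
 [ 0.20092771  0.02636415 -0.97925124]] [-0.22192203  0.50771255  0.97254603]
side [[429.95897128   0.         322.40317588]
 [  0.         429.95897128 197.67726267]
 [  0.           0.           1.        ]] [[ 9.69009186e-01 -2.47024684e-01 -5.57875006e-05]
 [-1.37497944e-01 -5.39178576e-01 -8.30891556e-01]
 [ 2.05220645e-01  8.05149221e-01 -5.56434380e-01]] [-0.56378646  0.057223    1.0917063 ]
{'intrinsics': array([[353.70794542,   0.        , 311.89037753],
       [  0.        , 353.70794542, 197.67090546],
       [  0.        ,   0.        ,   1.        ]]), 'mount': array([[ 3.63824795e-05, -9.43785363e-01, -3.30558901e-01,
         8.41340817e-02],
       [ 9.99999732e-01, -2.07531571e-04,  7.02591059e-04,
         9.08666281e-04],
       [-7.31696566e-04, -3.30558838e-01,  9.43785102e-01,
        -1.16444672e-01],
       [ 0.00000000e+00,  0.00000000e+00,  0.00000000e+00,
         1.00000000e+00]])}
```

View pics/top.png

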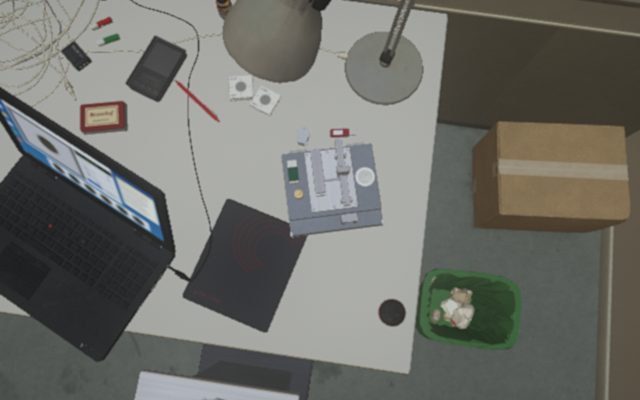

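View pics/side.png

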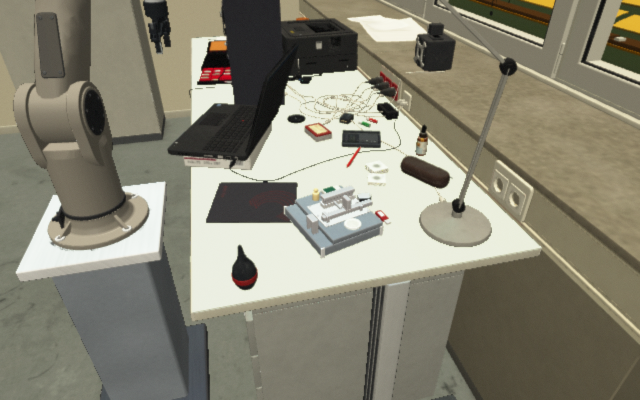

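The top view shows the case at about (332,190). Its front edge faces down in the image, with the catch at (318,172) and the bolt and stud at (343,170). The blower is at (392,312), and the lamp head at (275,40) is clear of the case. The side view agrees.

```bash
cat > m.py <<'E'
from h import *
def cloud(n):
    d=np.load(f'pics/{n}.npz')['d'];c=calibration(n);K=c['intrinsics']
    v,u=np.mgrid[:400,:640]
    X=np.stack([(u-K[0,2])/K[0,0]*d,(v-K[1,2])/K[1,1]*d,d],-1).astype(float)
    W=(X-np.array(c['t']))@np.array(c['R']); W[d==0]=9
    return W
if __name__=='__main__':
  for n,(u0,u1,v0,v1) in {'top':(270,395,130,245),'side':(275,395,175,265)}.items():
    W=cloud(n)[v0:v1,u0:u1].reshape(-1,3)
    for lo,hi in((-.01,.01),(.034,.047),(.052,.062),(.066,.073),(.073,.080),(.083,.097)):
        s=W[(W[:,2]>lo)&(W[:,2]<hi)]
        if len(s)<4: print(n,lo,len(s));continue
        r=cv2.minAreaRect((s[:,:2]*1000).astype(np.float32))
        print(n,lo,len(s),s.mean(0).round(4),'rect',np.round(r[0],1),np.round(r[1],1),round(r[2],1))
  p=cv2.imread('pics/top.png')[125:245,265:400]
  cv2.imwrite('pics/crop.png',cv2.resize(p,None,fx=5,fy=5,interpolation=cv2.INTER_CUBIC)[:600])
E
python3 m.py
```

```text
top -0.01 6395 [ 5.796e-01 -1.666e-01 -1.000e-04] rect [ 578.8 -165.9] [251.5 271. ] 8.5
top 0.034 4661 [ 0.5731 -0.1649  0.0415] rect [ 570.5 -164.1] [167.4 190. ] 15.7
top 0.052 684 [ 0.5846 -0.1598  0.0568] rect [ 563.8 -164.3] [171.9 150. ] 33.8
top 0.066 107 [ 0.5585 -0.1446  0.0703] rect [ 563.1 -167. ] [134.4 100.2] 70.8
top 0.073 405 [ 0.5864 -0.1346  0.0757] rect [ 576.9 -148.5] [86.1 99.4] 79.7
top 0.083 82 [ 0.5937 -0.1831  0.0886] rect [ 594.3 -183.2] [12.4 26.2] 19.4
side -0.01 6280 [ 0.5757 -0.1412  0.0012] rect [ 587.9 -117.9] [394.7 353.4] 75.3
side 0.034 1674 [ 0.5693 -0.193   0.042 ] rect [ 569.7 -164. ] [168.  191.6] 16.6
side 0.052 558 [ 0.58   -0.1591  0.0569] rect [ 564.2 -139.5] [174.9 125.3] 18.8
side 0.066 112 [ 0.568  -0.1556  0.0696] rect [ 561.1 -173.6] [133.2 100.9] 70.2
side 0.073 211 [ 0.5864 -0.1397  0.0761] rect [ 580.1 -149.3] [87.6 94.2] 81.6
side 0.083 48 [ 0.5931 -0.1844  0.0884] rect [ 594.3 -181.4] [12.4 24.9] 15.6
```

View pics/crop.png

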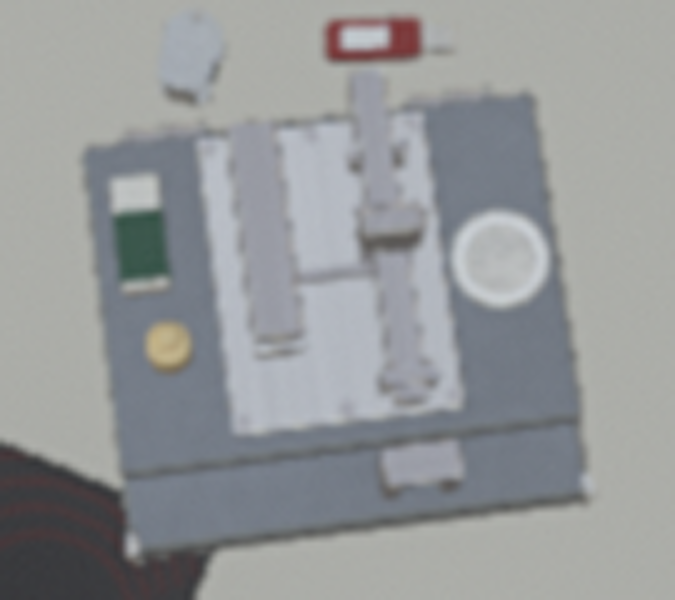

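Case yaw is about 16°, and the catch and stud are both found. Next I check heights along the transit path, mainly the laptop screen and lamp.

Run:
```python
from m import *
for n in('top','side'):
    W=cloud(n).reshape(-1,3)
    s=W[(W[:,2]<1.2)&(W[:,2]>-.1)]
    print(n,'max z grid rows x=.2..1.0 cols y=-.5...6')
    for x in np.arange(.0,1.1,.1):
        print(round(x,1),[ (lambda a: round(a.max(),2) if len(a) else -1)(s[(abs(s[:,0]-x)<.05)&(abs(s[:,1]-y)<.05),2]) for y in np.arange(-.5,.8,.1)])
W=cloud('top')[130:245,270:395].reshape(-1,3)
R=np.array([[np.cos(.279),np.sin(.279)],[-np.sin(.279),np.cos(.279)]])
s=W[(W[:,2]>.072)&(W[:,2]<.080)]
a=(s[:,:2]-[.5943,-.1823])@R.T*1000
k=(abs(a[:,1]-50)<16)&(abs(a[:,0])<80);print('catch rel stud',a[k].min(0),a[k].max(0),cv2.minAreaRect(a[k].astype(np.float32)))
```

```text
top max z grid rows x=.2..1.0 cols y=-.5...6
0.0 [-1, -1, -1, -1, -1, -1, -1, -1, -1, -1, -1, -1, -1]
0.1 [-1, -1, -1, np.float64(0.0), np.float64(0.0), np.float64(0.01), np.float64(0.01), np.float64(0.01), -1, -1, -1, -1, -1]
0.2 [-1, np.float64(0.0), np.float64(0.0), np.float64(0.0), np.float64(0.0), np.float64(0.0), np.float64(0.0), np.float64(0.08), np.float64(0.08), np.float64(0.08), np.float64(0.0), -1, -1]
0.3 [-1, np.float64(0.01), np.float64(0.11), np.float64(0.01), np.float64(0.01), np.float64(0.01), np.float64(0.08), np.float64(0.08), np.float64(0.08), np.float64(0.08), np.float64(0.07), -1, -1]
0.4 [-1, np.float64(0.0), np.float64(0.06), np.float64(0.01), np.float64(0.01), np.float64(0.01), np.float64(0.29), np.float64(0.21), np.float64(0.1), np.float64(0.08), np.float64(0.08), -1, -1]
0.5 [-1, np.float64(0.01), np.float64(0.04), np.float64(0.08), np.float64(0.66), np.float64(0.01), np.float64(0.3), np.float64(0.3), np.float64(0.3), np.float64(0.24), np.float64(0.13), np.float64(0.0), -1]
0.6 [-1, np.float64(0.01), np.float64(0.04), np.float64(0.09), np.float64(0.68), np.
[... 2712 characters left out ...]
oat64(0.02), np.float64(0.03), np.float64(0.03), np.float64(0.02)]
0.9 [-1, np.float64(0.0), np.float64(0.44), np.float64(0.44), np.float64(0.05), np.float64(0.05), np.float64(0.1), np.float64(0.01), np.float64(0.01), np.float64(0.03), np.float64(0.06), np.float64(0.06), np.float64(0.06)]
1.0 [np.float64(0.15), np.float64(0.15), np.float64(0.15), np.float64(0.15), np.float64(0.15), np.float64(0.15), np.float64(0.15), np.float64(0.15), np.float64(0.15), np.float64(0.15), np.float64(0.16), np.float64(0.15), np.float64(0.16)]
catch rel stud [-38.82353875  38.99247988] [50.44131291 59.02080142] ((5.808773040771484, 49.00759506225586), (89.25668334960938, 20.027713775634766), 0.05930363014340401)
```

Run:
```python
from m import *
W=np.vstack([cloud(n).reshape(-1,3) for n in('top',)])
def hull(m):
    s=W[m]; h=cv2.convexHull((s[:,:2]*1000).astype(np.float32))[:,0]
    print(len(s),s[:,2].min(),s[:,2].max(),cv2.approxPolyDP(h[:,None],12,True)[:,0].round().tolist())
b=(W[:,0]<.75)&(W[:,0]>.25)&(W[:,1]>-.2)&(W[:,1]<.6)
hull(b&(W[:,2]>.15)&(W[:,2]<.4)); hull(b&(W[:,2]>.5)&(W[:,2]<1))
print([ (z,b[(W[:,2]>z)&(W[:,2]<z+.03)].sum()) for z in np.arange(.4,.9,.03)])
```

```text
6791 0.15001576832973726 0.30462141202721776 [[559.0, 447.0], [408.0, 114.0], [449.0, 86.0], [591.0, 377.0]]
7060 0.6010597976489191 0.6809421055855723 [[590.0, -145.0], [583.0, -61.0], [552.0, -51.0], [529.0, -69.0], [523.0, -109.0]]
[(np.float64(0.4), np.int64(0)), (np.float64(0.43000000000000005), np.int64(0)), (np.float64(0.4600000000000001), np.int64(0)), (np.float64(0.4900000000000001), np.int64(0)), (np.float64(0.5200000000000001), np.int64(0)), (np.float64(0.5500000000000002), np.int64(0)), (np.float64(0.5800000000000002), np.int64(70)), (np.float64(0.6100000000000002), np.int64(2090)), (np.float64(0.6400000000000002), np.int64(4442)), (np.float64(0.6700000000000003), np.int64(458)), (np.float64(0.7000000000000003), np.int64(0)), (np.float64(0.7300000000000003), np.int64(0)), (np.float64(0.7600000000000003), np.int64(0)), (np.float64(0.7900000000000004), np.int64(0)), (np.float64(0.8200000000000004), np.int64(0)), (np.float64(0.8500000000000004), np.int64(0)), (np.float64(0.8800000000000004), np.int64(0))]
```

Laptop screen tops out at about 0.30 m. The lamp head hangs at z 0.60–0.68 directly over the case. So I'll swing around close to the base at z≈0.38, descend in front of the case, then slide in low.

{"api": "drive_tool", "payload": {
  "increments": [
    {"dz": -0.06, "claw": 0.036},
    {"dz": -0.06},
    {"dx": -0.0356, "dy": -0.0309},
    {"dx": -0.0356, "dy": -0.0309},
    {"dx": -0.0356, "dy": -0.0309},
    {"dx": -0.0356, "dy": -0.0309},
    {"dx": -0.0356, "dy": -0.0309},
    {"dx": -0.0356, "dy": -0.0309},
    {"dx": -0.0213, "dy": -0.042},
    {"dx": -0.0213, "dy": -0.042},
    {"dx": -0.0213, "dy": -0.042},
    {"dx": -0.0213, "dy": -0.042},
    {"dx": -0.0213, "dy": -0.042},
    {"dx": -0.0213, "dy": -0.042},
    {"dx": -0.0213, "dy": -0.042},
    {"dx": -0.0213, "dy": -0.042},
    {"dx": -0.0213, "dy": -0.042},
    {"dx": -0.0213, "dy": -0.042},
    {}
  ]
}}

```text
schema error: expected keys claw, dx, dy, dz, wx, wy, wz
```

{"api": "drive_tool", "payload": {
  "increments": [
    {"claw": 0.036, "dx": 0, "dy": 0, "dz": -0.06, "wx": 0, "wy": 0, "wz": 0},
    {"claw": 0.036, "dx": 0, "dy": 0, "dz": -0.06, "wx": 0, "wy": 0, "wz": 0},
    {"claw": 0.036, "dx": -0.0356, "dy": -0.0309, "dz": 0, "wx": 0, "wy": 0, "wz": 0},
    {"claw": 0.036, "dx": -0.0356, "dy": -0.0309, "dz": 0, "wx": 0, "wy": 0, "wz": 0},
    {"claw": 0.036, "dx": -0.0356, "dy": -0.0309, "dz": 0, "wx": 0, "wy": 0, "wz": 0},
    {"claw": 0.036, "dx": -0.0356, "dy": -0.0309, "dz": 0, "wx": 0, "wy": 0, "wz": 0},
    {"claw": 0.036, "dx": -0.0356, "dy": -0.0309, "dz": 0, "wx": 0, "wy": 0, "wz": 0},
    {"claw": 0.036, "dx": -0.0356, "dy": -0.0309, "dz": 0, "wx": 0, "wy": 0, "wz": 0},
    {"claw": 0.036, "dx": -0.0213, "dy": -0.042, "dz": 0, "wx": 0, "wy": 0, "wz": 0},
    {"claw": 0.036, "dx": -0.0213, "dy": -0.042, "dz": 0, "wx": 0, "wy": 0, "wz": 0},
    {"claw": 0.036, "dx": 0, "dy": 0, "dz": 0, "wx": 0, "wy": 0, "wz": 0}
  ]
}}

```text
t: 1.48
eef_pos: [0.3515, 0.3242, 0.3764]
tool_rot: [0.0, 0.13, 0.992, -0.0]
contact_force: [0.6, 1.1, 0.1]
gripper_width: 0.42
grasp_force: 0.0
```

{"api": "drive_tool", "payload": {
  "increments": [
    {"claw": 0.036, "dx": -0.021, "dy": -0.0416, "dz": 0, "wx": 0, "wy": 0, "wz": 0},
    {"claw": 0.036, "dx": -0.021, "dy": -0.0416, "dz": 0, "wx": 0, "wy": 0, "wz": 0},
    {"claw": 0.036, "dx": -0.021, "dy": -0.0416, "dz": 0, "wx": 0, "wy": 0, "wz": 0},
    {"claw": 0.036, "dx": -0.021, "dy": -0.0416, "dz": 0, "wx": 0, "wy": 0, "wz": 0},
    {"claw": 0.036, "dx": -0.021, "dy": -0.0416, "dz": 0, "wx": 0, "wy": 0, "wz": 0},
    {"claw": 0.036, "dx": -0.021, "dy": -0.0416, "dz": 0, "wx": 0, "wy": 0, "wz": 0},
    {"claw": 0.036, "dx": -0.021, "dy": -0.0416, "dz": 0, "wx": 0, "wy": 0, "wz": 0},
    {"claw": 0.036, "dx": -0.021, "dy": -0.0416, "dz": 0, "wx": 0, "wy": 0, "wz": 0},
    {"claw": 0.036, "dx": 0, "dy": 0, "dz": 0, "wx": 0, "wy": 0, "wz": -10.4},
    {"claw": 0.036, "dx": 0, "dy": 0, "dz": 0, "wx": 0, "wy": 0, "wz": -10.4},
    {"claw": 0.036, "dx": 0, "dy": 0, "dz": 0, "wx": 0, "wy": 0, "wz": -10.3},
    {"claw": 0.036, "dx": 0, "dy": 0, "dz": 0, "wx": 0, "wy": 0, "wz": 0}
  ]
}}

```text
t: 2.98
eef_pos: [0.429, -0.0357, 0.3762]
tool_rot: [-0.0, -0.143, 0.99, -0.0]
contact_force: [0.2, -1.0, 0.6]
gripper_width: 0.421
grasp_force: 0.0
```

Run:
```python
from h import *
print(get_obs()['q'].round(3)); grab('side','s2')
```

```text
[-0.764 -0.106  0.66   1.968  0.068  1.258  1.73 ]
```

View pics/s2.png

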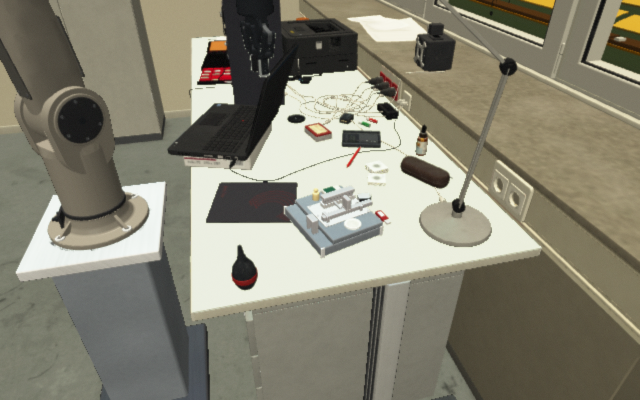

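The side view shows the gripper at (262,30), clear of the laptop screen, with nothing moved. Descending in front of the case.

{"api": "drive_tool", "payload": {
  "increments": [
    {"claw": 0.036, "dx": 0, "dy": 0, "dz": 0.059, "wx": 0, "wy": 0, "wz": 0},
    {"claw": 0.036, "dx": 0, "dy": 0, "dz": 0.059, "wx": 0, "wy": 0, "wz": 0},
    {"claw": 0.036, "dx": 0, "dy": 0, "dz": 0.059, "wx": 0, "wy": 0, "wz": 0},
    {"claw": 0.036, "dx": 0, "dy": 0, "dz": 0.059, "wx": 0, "wy": 0, "wz": 0},
    {"claw": 0.036, "dx": -0.023, "dy": -0.027, "dz": 0, "wx": 0, "wy": 0, "wz": 0},
    {"claw": 0.036, "dx": -0.023, "dy": -0.027, "dz": 0, "wx": 0, "wy": 0, "wz": 0},
    {"claw": 0.036, "dx": -0.023, "dy": -0.027, "dz": 0, "wx": 0, "wy": 0, "wz": 0},
    {"claw": 0.036, "dx": -0.023, "dy": -0.027, "dz": 0, "wx": 0, "wy": 0, "wz": 0},
    {"claw": 0.036, "dx": 0, "dy": 0, "dz": 0, "wx": 0, "wy": 0, "wz": 0}
  ]
}}

```text
t: 4.15
eef_pos: [0.5498, -0.1152, 0.1401]
tool_rot: [0.001, -0.141, 0.99, -0.001]
contact_force: [-0.7, -0.5, 0.1]
gripper_width: 0.419
grasp_force: 0.0
```

Run:
```python
from h import *
print(get_obs()['q'].round(3)); grab('wrist','w1')
p,d=grab('side','s3')
cv2.imwrite('pics/both.png',np.vstack([cv2.resize(cv2.imread('pics/w1.png'),(448,280)),cv2.resize(cv2.imread('pics/s3.png')[80:280,200:520],(448,280))]))
```

```text
[-0.383  0.501  0.626  1.965 -0.401  0.799  2.324]
```

View pics/both.png

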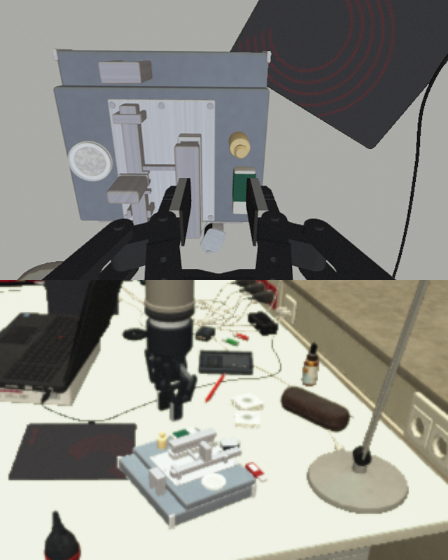

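The wrist view shows the fingertips at (185,185) and (255,185), over the right of the case, with the catch and stud below them. All the small things are still in place. Now I measure the fingertips in the tool frame from the wrist depth.

Run:
```python
from h import *
d=np.load('pics/w1.npz')['d'];c=calibration('wrist');K=c['intrinsics'];M=np.array(c['mount'])
v,u=np.mgrid[:400,:640]
T=(np.stack([(u-K[0,2])/K[0,0]*d,(v-K[1,2])/K[1,1]*d,d],-1)@M[:3,:3].T+M[:3,3]).reshape(-1,3)[d.ravel()>0]
f=T[(abs(T[:,0])<.02)&(T[:,2]<.045)&(T[:,2]>-.01)&(abs(T[:,1])<.06)]
for s in(-1,1):
    g=f[f[:,1]*s>0]; t=g[g[:,2]>g[:,2].max()-.006]
    print(s,'zmax',np.percentile(g[:,2],[98,99.5,100]).round(4),'tip x',t[:,0].min().round(4),t[:,0].max().round(4),'y',t[:,1].min().round(4),t[:,1].max().round(4))
# world cloud stud/catch via TCP pose
from scipy.spatial.transform import Rotation as R
o=get_obs();q=o['tool_rot'];W=T@R.from_quat([*q[1:],q[0]]).as_matrix().T+o['eef_pos']
s=W[(W[:,2]>.083)&(W[:,2]<.095)&(abs(W[:,0]-.594)<.03)&(abs(W[:,1]+.183)<.025)];print('stud',cv2.minAreaRect((s[:,:2]*1000).astype(np.float32)),s[:,2].mean())
s=W[(W[:,2]>.070)&(W[:,2]<.081)&(abs(W[:,0]-.54)<.05)&(abs(W[:,1]+.14)<.04)];print('catch',s.mean(0),cv2.minAreaRect((s[:,:2]*1000).astype(np.float32)))
```

```text
-1 zmax [0.0216 0.0239 0.025 ] tip x -0.0124 0.0101 y -0.0245 -0.0177
1 zmax [0.0217 0.024  0.0249] tip x -0.0121 0.0101 y 0.018 0.0299
stud ((591.8869018554688, -179.19029235839844), (12.377758979797363, 25.59711456298828), 14.900500297546387) 0.0873400583808438
catch [ 0.56175727 -0.13875438  0.07436477] ((560.9908447265625, -140.00613403320312), (79.84715270996094, 57.93180465698242), 89.87969207763672)
```

{"api": "drive_tool", "payload": {
  "increments": [
    {"claw": 0.036, "dx": -0.0154, "dy": -0.0168, "dz": 0, "wx": 0, "wy": 0, "wz": 0},
    {"claw": 0.036, "dx": -0.0154, "dy": -0.0168, "dz": 0, "wx": 0, "wy": 0, "wz": 0},
    {"claw": 0.036, "dx": -0.0154, "dy": -0.0168, "dz": 0, "wx": 0, "wy": 0, "wz": 0},
    {"claw": 0.036, "dx": 0, "dy": 0, "dz": 0.015, "wx": 0, "wy": 0, "wz": 0},
    {"claw": 0.036, "dx": 0, "dy": 0, "dz": 0.01, "wx": 0, "wy": 0, "wz": 0},
    {"claw": 0.036, "dx": 0, "dy": 0, "dz": 0.007, "wx": 0, "wy": 0, "wz": 0},
    {"claw": 0.036, "dx": 0, "dy": 0, "dz": 0, "wx": 0, "wy": 0, "wz": 0},
    {"claw": 0.036, "dx": 0, "dy": 0, "dz": 0, "wx": 0, "wy": 0, "wz": 0}
  ]
}}

```text
t: 5.25
eef_pos: [0.6064, -0.149, 0.1086]
tool_rot: [0.0, -0.143, 0.99, 0.0]
contact_force: [0.0, -0.5, 0.2]
gripper_width: 0.422
grasp_force: 0.0
```

Run:
```python
from h import *
o=get_obs();print(o['eef_pos'],o['contact_force']);grab('wrist','w2'); p,d=grab('side','s4')
cv2.imwrite('pics/both2.png',np.vstack([cv2.resize(cv2.imread('pics/w2.png')[150:400,120:520],(480,300)),cv2.resize(cv2.imread('pics/s4.png')[160:270,270:410],(480,300),interpolation=cv2.INTER_CUBIC)]))
```

```text
[ 0.60635573 -0.14900302  0.10856602] [ 0.03894914 -0.48214008  0.23110454]
```

View pics/both2.png

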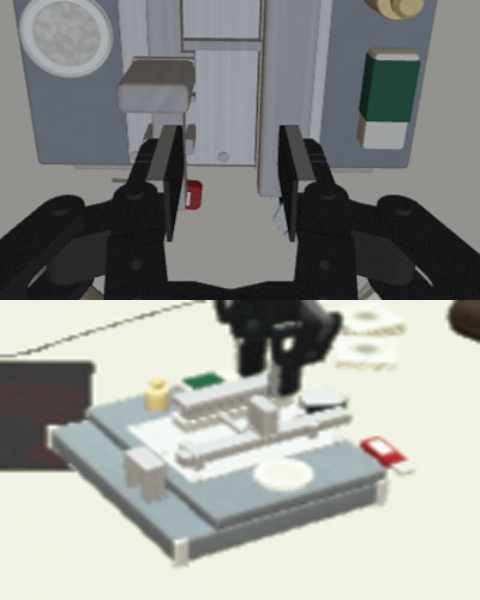

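The wrist view shows the left finger behind the stud (stud top at (157,85)) and the right finger over the catch bar (260–310 px), slightly toward its outer edge. The capsule, eraser and weight are clear. I'll get the lateral offset from the depth.

Run:
```python
from h import *
d=np.load('pics/w2.npz')['d'];c=calibration('wrist');K=c['intrinsics'];M=np.array(c['mount'])
v,u=np.mgrid[:400,:640]
T=(np.stack([(u-K[0,2])/K[0,0]*d,(v-K[1,2])/K[1,1]*d,d],-1)@M[:3,:3].T+M[:3,3]).reshape(-1,3)[d.ravel()>0]
def pr(n,k): print(n,k.sum(),np.percentile(T[k],[1,50,99],axis=0).round(4).tolist())
pr('catch',(abs(T[:,2]-.0335)<.004)&(T[:,1]>0)&(T[:,1]<.045)&(T[:,0]>.013)&(T[:,0]<.06))
pr('stud',(abs(T[:,2]-.0195)<.004)&(T[:,1]<0)&(T[:,1]>-.05)&(T[:,0]>.013)&(T[:,0]<.06))
for s in(-1,1): pr('tip',(T[:,2]>.018)&(T[:,2]<.0255)&(abs(T[:,0])<.0125)&(T[:,1]*s>0)&(T[:,1]*s<.045))
```

```text
catch 4331 [[0.0136, 0.0126, 0.0323], [0.0373, 0.0221, 0.0337], [0.0578, 0.0321, 0.0366]]
stud 1547 [[0.015, -0.0396, 0.0185], [0.0214, -0.0271, 0.0201], [0.0262, -0.0149, 0.0233]]
tip 144 [[-0.0119, -0.0278, 0.018], [0.0058, -0.0179, 0.0202], [0.0101, -0.0177, 0.0251]]
tip 144 [[-0.0119, 0.018, 0.0181], [0.0061, 0.0183, 0.0203], [0.01, 0.0294, 0.0248]]
```

{"api": "drive_tool", "payload": {
  "increments": [
    {"claw": 0.036, "dx": 0, "dy": -0.002, "dz": 0.003, "wx": 0, "wy": 0, "wz": 0},
    {"claw": 0.036, "dx": 0, "dy": 0, "dz": 0.004, "wx": 0, "wy": 0, "wz": 0},
    {"claw": 0.036, "dx": 0, "dy": 0, "dz": 0.004, "wx": 0, "wy": 0, "wz": 0},
    {"claw": 0.036, "dx": 0, "dy": 0, "dz": 0.003, "wx": 0, "wy": 0, "wz": 0},
    {"claw": 0.036, "dx": 0, "dy": 0, "dz": 0, "wx": 0, "wy": 0, "wz": 0},
    {"claw": 0.036, "dx": 0, "dy": 0, "dz": 0, "wx": 0, "wy": 0, "wz": 0}
  ]
}}

```text
t: 6.1
eef_pos: [0.607, -0.1512, 0.0945]
tool_rot: [0.0, -0.143, 0.99, -0.0]
contact_force: [-0.4, -0.3, 3.7]
gripper_width: 0.422
grasp_force: 1.9
```

{"api": "drive_tool", "payload": {
  "increments": [
    {"claw": 0.036, "dx": 0, "dy": 0, "dz": 0.002, "wx": 0, "wy": 0, "wz": 0},
    {"claw": 0.036, "dx": 0, "dy": 0, "dz": 0.002, "wx": 0, "wy": 0, "wz": 0},
    {"claw": 0.036, "dx": 0, "dy": 0, "dz": 0, "wx": 0, "wy": 0, "wz": 0},
    {"claw": 0.036, "dx": 0, "dy": 0, "dz": 0, "wx": 0, "wy": 0, "wz": 0},
    {"claw": 0.036, "dx": 0, "dy": 0, "dz": 0, "wx": 0, "wy": 0, "wz": 0}
  ]
}}

```text
t: 6.72
eef_pos: [0.6071, -0.1511, 0.0905]
tool_rot: [0.0, -0.143, 0.99, -0.0]
contact_force: [0.3, -0.3, 5.7]
gripper_width: 0.423
grasp_force: 2.8
```

Force of 5.7 N corresponds to about 8.6 mm pressed. Pushing the bolt.

{"api": "drive_tool", "payload": {
  "increments": [
    {"claw": 0.036, "dx": 0.003, "dy": 0, "dz": 0, "wx": 0, "wy": 0, "wz": 0},
    {"claw": 0.036, "dx": 0.003, "dy": 0, "dz": 0, "wx": 0, "wy": 0, "wz": 0},
    {"claw": 0.036, "dx": 0.003, "dy": 0, "dz": 0, "wx": 0, "wy": 0, "wz": 0},
    {"claw": 0.036, "dx": 0.003, "dy": 0, "dz": 0, "wx": 0, "wy": 0, "wz": 0},
    {"claw": 0.036, "dx": 0.003, "dy": 0, "dz": 0, "wx": 0, "wy": 0, "wz": 0},
    {"claw": 0.036, "dx": 0, "dy": 0, "dz": 0, "wx": 0, "wy": 0, "wz": 0}
  ]
}}

```text
t: 7.48
eef_pos: [0.5949, -0.1545, 0.0912]
tool_rot: [0.002, -0.144, 0.99, -0.0]
contact_force: [5.3, 2.0, 6.1]
gripper_width: 0.425
grasp_force: 3.0
```

{"api": "drive_tool", "payload": {
  "increments": [
    {"claw": 0.036, "dx": 0, "dy": 0, "dz": 0.0015, "wx": 0, "wy": 0, "wz": 0},
    {"claw": 0.036, "dx": 0.003, "dy": 0, "dz": 0, "wx": 0, "wy": 0, "wz": 0},
    {"claw": 0.036, "dx": 0.003, "dy": 0, "dz": 0, "wx": 0, "wy": 0, "wz": 0},
    {"claw": 0.036, "dx": 0, "dy": 0, "dz": 0, "wx": 0, "wy": 0, "wz": 0}
  ]
}}

```text
t: 7.98
eef_pos: [0.5898, -0.1561, 0.0901]
tool_rot: [0.003, -0.144, 0.99, -0.0]
contact_force: [5.9, 1.3, 7.7]
gripper_width: 0.42
grasp_force: 4.0
```

{"api": "drive_tool", "payload": {
  "increments": [
    {"claw": 0.036, "dx": 0.003, "dy": 0, "dz": 0, "wx": 0, "wy": 0, "wz": 0},
    {"claw": 0.036, "dx": 0.003, "dy": 0, "dz": 0, "wx": 0, "wy": 0, "wz": 0},
    {"claw": 0.036, "dx": 0.003, "dy": 0, "dz": 0, "wx": 0, "wy": 0, "wz": 0},
    {"claw": 0.036, "dx": 0.003, "dy": 0, "dz": 0, "wx": 0, "wy": 0, "wz": 0},
    {"claw": 0.036, "dx": 0.003, "dy": 0, "dz": 0, "wx": 0, "wy": 0, "wz": 0},
    {"claw": 0.036, "dx": 0, "dy": 0, "dz": 0, "wx": 0, "wy": 0, "wz": 0}
  ]
}}

```text
t: 8.72
eef_pos: [0.5755, -0.1603, 0.0901]
tool_rot: [0.003, -0.144, 0.99, -0.0]
contact_force: [5.2, 2.1, 8.1]
gripper_width: 0.425
grasp_force: 4.1
```

{"api": "drive_tool", "payload": {
  "increments": [
    {"claw": 0.036, "dx": 0.002, "dy": 0, "dz": 0, "wx": 0, "wy": 0, "wz": 0},
    {"claw": 0.036, "dx": 0.002, "dy": 0, "dz": 0, "wx": 0, "wy": 0, "wz": 0},
    {"claw": 0.036, "dx": 0, "dy": 0, "dz": 0, "wx": 0, "wy": 0, "wz": 0},
    {"claw": 0.036, "dx": 0, "dy": 0, "dz": 0, "wx": 0, "wy": 0, "wz": 0}
  ]
}}

```text
t: 9.22
eef_pos: [0.5741, -0.1606, 0.0902]
tool_rot: [0.005, -0.145, 0.989, -0.001]
contact_force: [12.2, 3.5, 2.2]
gripper_width: 0.419
grasp_force: 7.2
```

Force rose sharply after about 34 mm of travel, which suggests the end stop. I'll measure the stud's shift before releasing.

Run:
```python
from m import *
grab('wrist','w3');grab('side','s5');o=get_obs();print(o['contact_force'],o['eef_pos'])
d=np.load('pics/w3.npz')['d'];c=calibration('wrist');K=c['intrinsics'];M=np.array(c['mount'])
v,u=np.mgrid[:400,:640]
from scipy.spatial.transform import Rotation as R
T=(np.stack([(u-K[0,2])/K[0,0]*d,(v-K[1,2])/K[1,1]*d,d],-1)@M[:3,:3].T+M[:3,3]).reshape(-1,3)[d.ravel()>0]
q=o['tool_rot'];W=T@R.from_quat([*q[1:],q[0]]).as_matrix().T+o['eef_pos']
k=(W[:,2]>.083)&(W[:,2]<.095)&(T[:,1]<-.005)&(T[:,1]>-.05)&(T[:,0]>.0115)&(T[:,0]<.06)
print('stud',k.sum(),cv2.minAreaRect((W[k,:2]*1000).astype(np.float32)))
k=(W[:,2]>.060)&(W[:,2]<.082)&(T[:,1]>.012)&(T[:,1]<.032)&(T[:,0]>.0115)&(T[:,0]<.025)
print('catch z',np.median(W[k,2]))
W=cloud('side')*0
import numpy as np
d=np.load('pics/s5.npz')['d'];W=cloud('s5') if 0 else None
def cl(n,f):
    d=np.load(f'pics/{f}.npz')['d'];c=calibration(n);K=c['intrinsics']
    X=np.stack([(u-K[0,2])/K[0,0]*d,(v-K[1,2])/K[1,1]*d,d],-1)
    return ((X-np.array(c['t']))@np.array(c['R'])).reshape(-1,3)
W=cl('side','s5');k=(W[:,2]>.083)&(W[:,2]<.095)&(W[:,0]>.545)&(W[:,0]<.585)&(W[:,1]<-.172)&(W[:,1]>-.215)
print('side stud',k.sum(),W[k].mean(0),cv2.minAreaRect((W[k,:2]*1000).astype(np.float32)))
```

```text
[11.80393461  3.98541306  2.50099003] [ 0.57416387 -0.16063898  0.09021862]
stud 1988 ((565.079345703125, -189.59510803222656), (11.070813179016113, 25.998668670654297), 16.45930290222168)
catch z 0.06480622674790976
side stud 79 [ 0.56949517 -0.1910616   0.08882009] ((567.2745361328125, -189.55023193359375), (22.908084869384766, 24.80124282836914), 43.941707611083984)
```

{"api": "drive_tool", "payload": {
  "increments": [
    {"claw": 0.036, "dx": 0.002, "dy": 0, "dz": 0, "wx": 0, "wy": 0, "wz": 0},
    {"claw": 0.036, "dx": 0.001, "dy": 0, "dz": 0, "wx": 0, "wy": 0, "wz": 0},
    {"claw": 0.036, "dx": 0, "dy": 0, "dz": 0, "wx": 0, "wy": 0, "wz": 0},
    {"claw": 0.036, "dx": 0, "dy": 0, "dz": 0, "wx": 0, "wy": 0, "wz": 0}
  ]
}}

```text
t: 9.82
eef_pos: [0.5738, -0.1606, 0.0903]
tool_rot: [0.007, -0.146, 0.989, -0.001]
contact_force: [19.0, 4.2, -4.6]
gripper_width: 0.421
grasp_force: 10.5
```

The position is rigid at 19 N, so the bolt is at its end stop. I'll back the finger off the stud with the catch still held down, then rise.

{"api": "drive_tool", "payload": {
  "increments": [
    {"claw": 0.036, "dx": -0.004, "dy": 0, "dz": 0, "wx": 0, "wy": 0, "wz": 0},
    {"claw": 0.036, "dx": -0.004, "dy": 0, "dz": 0, "wx": 0, "wy": 0, "wz": 0},
    {"claw": 0.036, "dx": -0.002, "dy": 0, "dz": 0, "wx": 0, "wy": 0, "wz": 0},
    {"claw": 0.036, "dx": 0, "dy": 0, "dz": 0, "wx": 0, "wy": 0, "wz": 0},
    {"claw": 0.036, "dx": 0, "dy": 0, "dz": 0, "wx": 0, "wy": 0, "wz": 0}
  ]
}}

```text
t: 10.45
eef_pos: [0.5746, -0.1606, 0.0897]
tool_rot: [-0.0, -0.143, 0.99, 0.001]
contact_force: [-3.9, 0.7, 17.4]
gripper_width: 0.421
grasp_force: 8.8
```

{"api": "drive_tool", "payload": {
  "increments": [
    {"claw": 0.036, "dx": 0, "dy": 0, "dz": -0.002, "wx": 0, "wy": 0, "wz": 0},
    {"claw": 0.036, "dx": -0.002, "dy": 0, "dz": -0.001, "wx": 0, "wy": 0, "wz": 0},
    {"claw": 0.036, "dx": 0, "dy": 0, "dz": 0, "wx": 0, "wy": 0, "wz": 0},
    {"claw": 0.036, "dx": 0, "dy": 0, "dz": 0, "wx": 0, "wy": 0, "wz": 0}
  ]
}}

```text
t: 10.95
eef_pos: [0.5759, -0.1602, 0.0913]
tool_rot: [-0.001, -0.143, 0.99, 0.0]
contact_force: [-2.7, -0.7, 5.8]
gripper_width: 0.427
grasp_force: 2.6
```

{"api": "drive_tool", "payload": {
  "increments": [
    {"claw": 0.036, "dx": 0, "dy": 0, "dz": -0.004, "wx": 0, "wy": 0, "wz": 0},
    {"claw": 0.036, "dx": 0, "dy": 0, "dz": -0.004, "wx": 0, "wy": 0, "wz": 0},
    {"claw": 0.036, "dx": 0, "dy": 0, "dz": -0.01, "wx": 0, "wy": 0, "wz": 0},
    {"claw": 0.036, "dx": 0, "dy": 0, "dz": -0.015, "wx": 0, "wy": 0, "wz": 0},
    {"claw": 0.036, "dx": 0, "dy": 0, "dz": -0.015, "wx": 0, "wy": 0, "wz": 0},
    {"claw": 0.036, "dx": 0, "dy": 0, "dz": 0, "wx": 0, "wy": 0, "wz": 0},
    {"claw": 0.036, "dx": 0, "dy": 0, "dz": 0, "wx": 0, "wy": 0, "wz": 0}
  ]
}}

```text
t: 11.82
eef_pos: [0.5771, -0.1595, 0.1398]
tool_rot: [0.0, -0.144, 0.99, 0.0]
contact_force: [0.7, 0.1, -0.3]
gripper_width: 0.42
grasp_force: 0.0
```

Run:
```python
from m import *
from scipy.spatial.transform import Rotation as R
o=get_obs();print(o['contact_force'],o['eef_pos']);grab('wrist','w4')
d=np.load('pics/w4.npz')['d'];c=calibration('wrist');K=c['intrinsics'];M=np.array(c['mount'])
v,u=np.mgrid[:400,:640]
T=(np.stack([(u-K[0,2])/K[0,0]*d,(v-K[1,2])/K[1,1]*d,d],-1)@M[:3,:3].T+M[:3,3]).reshape(-1,3)[d.ravel()>0]
q=o['tool_rot'];W=T@R.from_quat([*q[1:],q[0]]).as_matrix().T+o['eef_pos']
k=(W[:,2]>.083)&(W[:,2]<.095)&(abs(W[:,0]-.566)<.03)&(abs(W[:,1]+.19)<.03)
print('stud',k.sum(),cv2.minAreaRect((W[k,:2]*1000).astype(np.float32)))
k=(W[:,2]>.058)&(W[:,2]<.085)&(T[:,1]>.015)&(T[:,1]<.030)&(T[:,0]>.01)&(T[:,0]<.02)
print('catch z',np.median(W[k,2]))
```

```text
[ 0.65725387  0.09826889 -0.33105786] [ 0.57711271 -0.15954791  0.13975998]
stud 1146 ((565.8847045898438, -189.22366333007812), (12.576330184936523, 25.77492332458496), 12.816046714782715)
catch z 0.07497215530344674
```

View pics/w4.png

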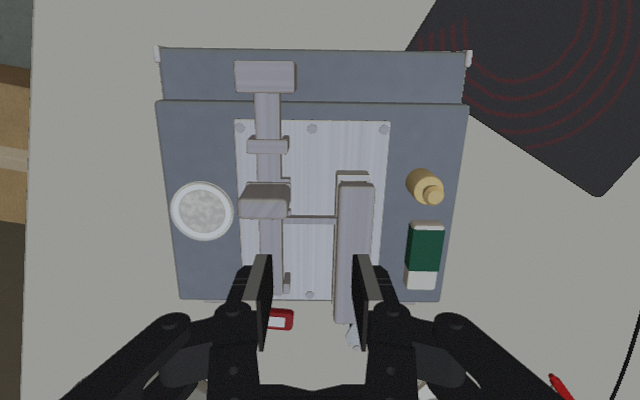

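The wrist view shows the bolt through the keeper at (265,78) with the stud at (263,202). The catch is up at z 75 mm, and all bystanders are unmoved. Retreating.

{"api": "drive_tool", "payload": {
  "increments": [
    {"claw": 0.036, "dx": 0.03, "dy": 0.01, "dz": -0.005, "wx": 0, "wy": 0, "wz": 0},
    {"claw": 0.036, "dx": 0.04, "dy": 0.02, "dz": -0.005, "wx": 0, "wy": 0, "wz": 0},
    {"claw": 0.036, "dx": 0.04, "dy": 0.02, "dz": -0.005, "wx": 0, "wy": 0, "wz": 0},
    {"claw": 0.036, "dx": 0.02, "dy": 0.01, "dz": 0, "wx": 0, "wy": 0, "wz": 0},
    {"claw": 0.036, "dx": 0, "dy": 0, "dz": 0, "wx": 0, "wy": 0, "wz": 0},
    {"claw": 0.036, "dx": 0, "dy": 0, "dz": 0, "wx": 0, "wy": 0, "wz": 0}
  ]
}}

```text
t: 12.62
eef_pos: [0.4366, -0.1392, 0.1549]
tool_rot: [0.0, -0.144, 0.99, -0.0]
contact_force: [-0.2, 0.4, -1.0]
gripper_width: 0.424
grasp_force: 0.0
```

```bash
python3 -c "
from station import *
o=get_obs();print(o['contact_force'],o['eef_pos']);print(hand_in())"
```

```text
[-0.22147678  0.43186794 -0.98144944] [ 0.43660418 -0.13921963  0.15490062]
the job is handed in; nothing more can be done
None
```

I handed the job in at about 12.6 s of robot time, with the bolt pushed to its end stop in the keeper, the catch sprung back up, the small things on and behind the case seen unmoved and the arm clear; the hand-in returned no verdict.

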